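# Wedge up the grinder's work rest and hold it

### The arm

A 7-joint arm with a two-finger parallel gripper is mounted at the origin on the work surface. World frame = base frame: x ahead of the robot, y to its left, z up, the work surface at z = 0. Lengths are in m, angles in rad, forces in N, time in s.
With the tool pointing down it reaches from about 0.425 to 0.875 m from the base axis. Payload 8.4 kg.
Tool frame: the origin (TCP) lies between the finger pads; the fingertips stand 19 mm ahead of it and the grasp point (between the pads) is the TCP (robot.nose_length is the distance from the TCP to the fingertips, in m); z points along the fingers, x is the direction in which the jaws open and shut, and the axes are right-handed (so a half turn about z gives the same grasp; the last joint's range is limited). The gripper opens to 87 mm and grips with 3 to 60 N. Pads are 19 mm wide; open, the fingers measure 117 mm over their backs; the gripper's body (75 mm by 190 mm) begins 51 mm behind the grasp point.
Start: joints at [1.237, 0.333, 0.04, 1.465, -0.013, 1.343, -0.059], TCP at [0.151, -0.632, 0.242] pointing down, gripper open.
Joint ranges: [-2.58, 2.58], [-0.38, 2.09], [-1.3, 1.39], [0.25, 2.4], [-1.5, 4.64], [0.08, 2.09], [-2.65, 2.65]. Speed limits (rad/s): [2.22, 2.22, 2.79, 2.79, 3.14, 3.14, 3.14].

### API

Orientations are given as a unit quaternion [x, y, z, w].
In Python, from rig import robot, vision, workorder gives the robot as it stands.
- The arm moves only by the tool apply_moves, never from a script. Its argument "plan" is a list of rows, each an object of numbers: "wx", "wy", "wz": the turn, a rotation vector about the tool's x, y, z in rad; "dx", "dy", "dz": the shift along the tool's x, y, z in m; "claw": the finger opening in m, from 0 to 0.087. A call has 1 to 5 rows; each row shifts and turns the commanded pose from where the row before left it, along the tool's axes as they then stand; what a row does not reach is not made up. A row lasts 1/8 s, in which the tool goes at most 62.5 mm and 10.7 degrees, less where a joint would pass 70% of its speed; a pose out of reach is approached as far as the arm can. A call is refused whole if a number of a shift passes 0.0625 or a number of a turn 0.188, either way. A call with a gripper value outside its range is refused whole. The fingers move at their own pace and stop on an object; "squeeze" is the grip in N (left out, the last holds). Time passes only in rows, so rows that do not move let the fingers close. It gives the time, the measured TCP pose, the force and the opening at its end, in the units of the state.
- robot.get_state(): the state, without advancing time (a new reading comes with each control period).
- vision.camera(name): name is "scene" or "top"; returns the picture (384x512x3 uint8, red, green, blue); there is no depth.
- vision.calibration(name): a dict with "intrinsics" (3x3 intrinsics, pixels), "view" (4x4, takes a point from world to camera coordinates). Camera axes: x right, y down, z forward; pixel columns grow to the right and rows downward; lengths in m; the calibration is good to about 2 mm. A picture is of the moment at which its call begins. calibration takes no time and is no camera call.
- workorder.job_done(): hands the job in, once; it reports no verdict.
The state is a dict: "time_s": time; "joints": joint angles; "qd": joint speeds; "effort": joint torques, N m; "position": TCP position; "tool_rot": TCP orientation; "contact_force": force on the tool from outside, world axes, zero at the start; "ft_torque": the same for the moment, N m; "gripper_width": finger opening in m.
Only numpy, scipy, OpenCV 4.12 (cv2) and the standard library are available. Lean on these libraries where they do the work, as an engineer would, in place of code of your own. Each camera call takes 0.05 s, during which the arm holds its last target. There are 200 camera calls.

### The job

Free the grinding stand's hinged work rest for setting its angle: slide the black transport lock grip all the way to its far end stop, so that its tongue no longer blocks the opening under the rest's front edge. Then take the tapered wedge (not the flat block), lay its underside flat on the stand's base plate and push it, thin end first, under the middle of the rest's front edge until the edge stands about 5 mm higher than before. Never raise the edge by more than 12 mm or by any other means than the wedge, leave the loose things on the bench where they are, and finish with the wedge still gripped in the fingers and carrying the rest, flat on the base plate; do not let go of it.

Things in the scene. Friction and masses are not known exactly. Their poses are not given: they have to be found in the camera images.
- stand: Grey grinding stand fixed to the bench. Origin on the bench top below the middle of the rest's front edge; +x: level direction in which the wedge is pushed in, towards hinge and wheel; +y: the lock opens; z up. Base plate top 12 mm above the bench, x -130 to 160, y -60 to 175 mm, flat before the rest but for the lock. Grinding wheel 200 mm across, centre x 280, z 140 mm, axle along y.
- rest_edge (a point): Middle of the underside of the steel work rest's round front edge (5 mm radius; lowest line at stand x 5 mm). The plate is 100 mm wide, 10 thick, hinged at stand x 130 mm, about 1 kg. It stands on two feet 8 mm high at stand y -45 and 45: the opening under the edge is 80 mm wide, 8 high, and this point 20 mm above the bench; to be raised to about 25 mm. Pushing the wedge takes 5 to 15 N.
- lock (a joint): Transport lock slide in m: 0 = tongue fully across the opening, 0.080 = end stop, open. Starts between 0 and 0.020. Moves along the stand's +y with 1 to 2 N of friction and stays where it is left.
- lock_grip (a point): Centre of the black lock grip, 20 mm (stand x) by 22 (stand y) by 32 high, underside 20 mm and top 52 mm above the bench, at stand x -40, y 65 mm + lock value. Under it a foot plate 24 by 44 mm (reaching 30 mm to stand -y, 14 to +y), then towards -y the tongue, 10 mm wide, to 100 mm from the grip; both 8 mm thick on the base plate.
- wedge_grip (a point): Centre of the aluminium wedge's grip block, 24.5 mm above its flat underside; +x to the thin end, z up. Block 30 mm long (x), 24 wide (y), 49 high. From its front (x 15 mm) the taper, 30 mm wide, falls from 23 to 3 mm thick over 80 mm (1 in 4), thin end at x 95 mm. 0.15 to 0.25 kg. Lies flat on the bench, thin end roughly to the robot's right (world -y).
- wedge_tip (a point): Middle of the lower edge of the wedge's thin end, on its underside. With the wedge flat on the base plate the rest begins to lift when this point is about 25 mm past the stand's origin along stand +x, and is up 5 mm at about 45 mm.
- flat_block: Not to be used: flat aluminium block with a grip block like the wedge's, but shorter: its foot is 14 mm thick along all its 75 mm, no taper. Origin under the centre of its grip block; +x along the foot. Lies beside the wedge, on either side.
Not all that is in view belongs to the job. Leave any blue or turquoise look-alike of the part that bears wedge_grip alone.

How it is judged:
On the way, in this order (a step that is already met when the one before it is completed fails the run):
1. the lock is at its end stop, the rest still down (value of joint lock above 0.074 m and height (world z) of rest_edge below 0.0215 m), for 0.2 s.
2. the wedge is under the rest's front edge and has lifted it (x of wedge_tip in the frame of stand above 0.02 m and height (world z) of rest_edge above 0.022 m), for 0.1 s.
At the end, for the whole second after the job is handed in: Lock within 6 mm of its end stop; rest edge raised 2 to 9 mm, pressing on the wedge; thin end over 20 mm past the edge, within 25 mm of the middle; wedge flat on the base plate (2.5 mm, 0.06 rad), pressing on it, gripped and still; robot not touching the rest (all of step 2 and value of joint lock above 0.074 m and height (world z) of rest_edge below 0.029 m and z of wedge_tip in the frame of stand below 0.0145 m and angle between wedge_grip's own z axis and vertical below 0.06 rad and contact force between wedge and rest above 1 N and contact force between wedge and stand_c0 above 1 N and contact force between the fingers and wedge above 2 N and contact force between each of the arm, the fingers and rest below 0.5 N and linear speed of wedge below 0.01 m/s and y of wedge_tip in the frame of stand between -0.025 and 0.025 m); the arm keeps its last pose, push and grip.
It fails at once if the rest's edge is raised by more than 12 mm (height (world z) of rest_edge above 0.032 m).
It fails at once if the rest is raised by something other than the wedge (height (world z) of rest_edge above 0.023 m and x of wedge_tip in the frame of stand below 0.005 m).
It fails at once if a loose thing other than the wedge is moved by more than 30 mm (distance of any of flat_block, knife_a, knife_b, whetstone, tin, screwdriver, brush from where it was at the start of the episode above 0.03 m).
It also fails if it takes over 61 s, if anything falls off the work surface, if the arm or the gripper's body presses on something with over 40 N, if the wrist force passes 120 N, or if a joint passes its speed limit or range.

## Working session

There is one attempt and no reset: what is moved stays moved. The work goes in short steps, Python scripts to look and compute and a tool call to move; the robot and the scene stay as the last step left them, time stands still between calls to the robot, and variables do not carry over. Pictures are saved under pics/ and viewed, about 8 in all and at most 12, crops included, and the job is handed in when it is done.

Besides the shell and the picture viewer there is one more tool, called after ">>>" as a command line: name --argument value ..., lists and objects as JSON in quotes. apply_moves: Moves the arm, as the interface text tells. Its arguments: {"type":"object","properties":{"plan":{"type":"array"},"squeeze":{"type":"number"}},"required":["plan"]}

```bash
mkdir -p pics; ls; python3 - <<'E'
from rig import robot, vision, workorder
import cv2
for n in("scene","top"):
    im=vision.camera(n); cv2.imwrite(f"pics/{n}0.png",cv2.resize(im[:,:,::-1],(800,600),interpolation=cv2.INTER_CUBIC)); cv2.imwrite(f"pics/{n}0raw.png",im[:,:,::-1])
    c=vision.calibration(n); print(n,c["intrinsics"],c["view"])
print(robot.get_state())
E
```

```text
pics
scene [[361.81143043   0.         258.22417464]
 [  0.         361.81143043 188.26754717]
 [  0.           0.           1.        ]] [[ 0.61227225  0.79063058  0.00509581 -0.46619521]
 [ 0.42590396 -0.32438051 -0.84462009 -0.10279182]
 [-0.66612949  0.51930777 -0.53534189  1.05429812]
 [ 0.          0.          0.          1.        ]]
top [[407.79658953   0.         257.35735532]
 [  0.         407.79658953 193.23789497]
 [  0.           0.           1.        ]] [[ 0.0085248  -0.99995423  0.00434325  0.19728434]
 [-0.97842024 -0.00923779 -0.20641827  0.51448833]
 [ 0.20644894 -0.00248985 -0.97845421  0.82397336]
 [ 0.          0.          0.          1.        ]]
{'time_s': 0.1, 'joints': array([ 1.23678909,  0.33384572,  0.03988939,  1.46613472, -0.01337573,
        1.34326113, -0.05846552]), 'qd': array([ 9.80863571e-04,  1.26474054e-05, -2.96924457e-04, -3.02442965e-03,
        3.21092999e-05,  1.80187173e-03, -6.36269995e-04]), 'effort': array([ 4.85528595e-03, -6.57806253e+01,  1.33988366e+00, -4.04702711e+01,
       -5.97165897e-02,  4.09798720e-02,  3.49612333e-05]), 'position': array([ 0.15110327, -0.63182149,  0.24076841]), 'tool_rot': array([ 7.85068295e-01, -6.19408826e-01, -5.78615583e-04, -3.78966015e-04]), 'contact_force': array([-0.32641929,  0.03901291,  0.50441205]), 'ft_torque': array([1.09147862e-02, 3.13687641e-05, 1.95022017e-02]), 'gripper_width': 0.08672941594209899}
```

View pics/top0.png

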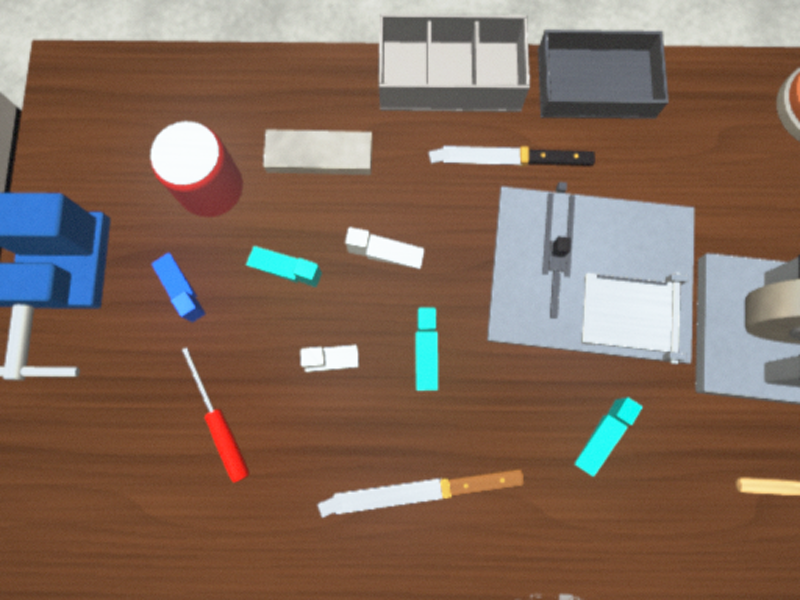

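View pics/scene0.png

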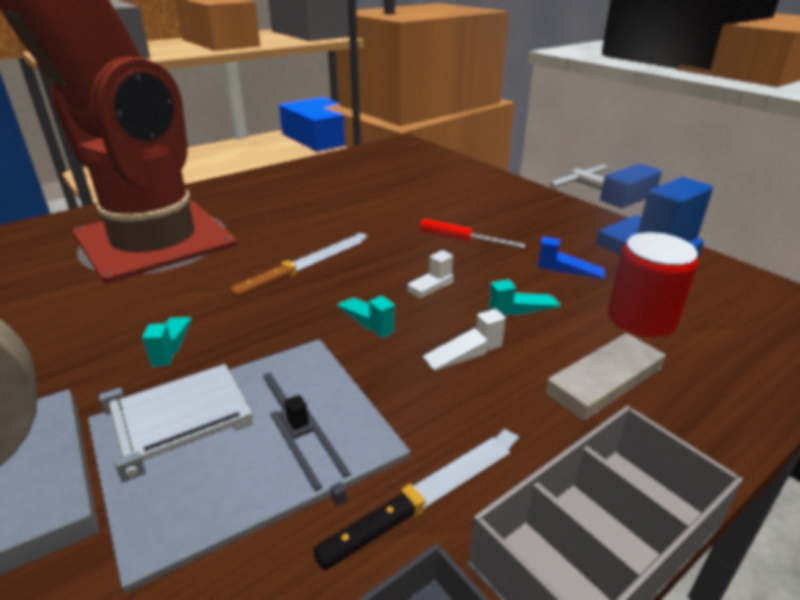

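Top picture (800-px scale): candidates are the white tapered wedge (385,248), the white flat block (330,357), turquoise look-alikes (283,265), (427,350) and (608,437), and a blue one (178,287). The stand is at (590,275), with the black lock grip at (562,245). The scene view confirms that the piece at (465,345) is white and tapered, so I choose that one.

```bash
python3 - <<'E'
import cv2
im=cv2.imread("pics/top0raw.png")
a=cv2.resize(im[140:178,212:282],None,fx=8,fy=8,interpolation=cv2.INTER_CUBIC)
cv2.imwrite("pics/c1.png",a)
b=cv2.resize(im[112:238,308:450],None,fx=5,fy=4.7619,interpolation=cv2.INTER_CUBIC) 
b=cv2.resize(im[112:232,308:450],None,fx=5,fy=5,interpolation=cv2.INTER_CUBIC)
cv2.imwrite("pics/c2.png",b); print(a.shape,b.shape)
E
```

```text
(304, 560, 3) (600, 710, 3)
```

View pics/c1.png

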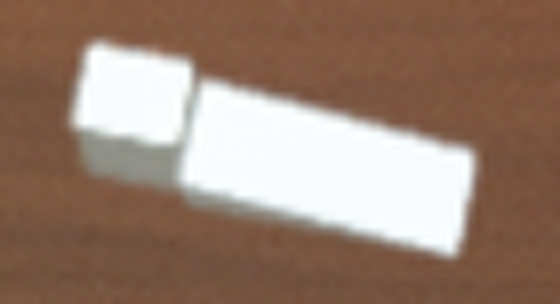

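View pics/c2.png

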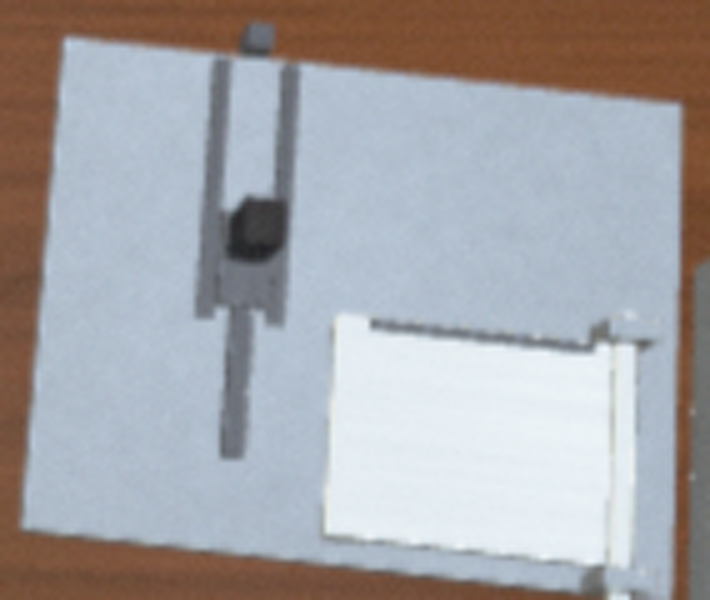

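Crop c1 shows the white wedge: block top corners (93,42), (192,60), (182,143), (75,126), and thin end (475,152), (458,257). Crop c2 shows the plate corners (63,38), (682,103), (22,530), the rest edge (335,315)-(325,537), and the grip top around (262,218).

```bash
cat > h.py <<'E'
import numpy as np
from rig import robot, vision, workorder
from scipy.optimize import least_squares
from scipy.spatial.transform import Rotation as R
def proj(P,n="top"):
    c=vision.calibration(n); V=np.array(c["view"]);K=np.array(c["intrinsics"])
    q=(V[:3,:3]@np.atleast_2d(P).T+V[:3,3:])
    q=K@q; return (q[:2]/q[2]).T
def back(uv,z,n="top"):
    c=vision.calibration(n); V=np.array(c["view"]);K=np.array(c["intrinsics"])
    C=-V[:3,:3].T@V[:3,3]; d=V[:3,:3].T@np.linalg.inv(K)@[*uv,1]
    return C+d*(z-C[2])/d[2]
def crop(uv,o,s): return (np.array(uv,float)+.5)/s-.5+np.array(o)
def T(p,L):
    L=np.array(L,float); c,s=np.cos(p[2]),np.sin(p[2])
    return np.c_[p[0]+c*L[:,0]-s*L[:,1],p[1]+s*L[:,0]+c*L[:,1],L[:,2]]
def fit(L,uv,p0):
    r=least_squares(lambda p:(proj(T(p,L))-uv).ravel(),p0,x_scale=[.01,.01,.1])
    return r.x,np.abs(r.fun).max()
E
python3 - <<'E'
from h import *
L=[(-.015,.012,.049),(.015,.012,.049),(.015,-.012,.049),(-.015,-.012,.049),(.095,.015,.003),(.095,-.015,.003),(.015,.015,.023),(.015,-.015,.023)]
uv=crop([(93,42),(192,60),(182,143),(75,126),(475,152),(458,257),(203,78),(181,188)],(212,140),8)
p,e=fit(L,uv,[.7,.1,-1.7]);print("wedge",p,e)
Ls=[(-.130,.175,.012),(.160,.175,.012),(-.130,-.060,.012)]
uv=crop([(63,38),(682,103),(22,530)],(308,112),5)
s,e=fit(Ls,uv,[.6,-.2,-1.6]);print("stand",s,e)
def tos(P): 
    d=P[:2]-s[:2];c,q=np.cos(s[2]),np.sin(s[2]);return [c*d[0]+q*d[1],-q*d[0]+c*d[1]]
for n,a,z in [("edge a",(335,315),.025),("edge b",(325,537),.025),("grip",(265,217),.052),("tongue end",(232,458),.02)]:
    P=back(crop(a,(308,112),5),z);print(n,P,tos(P))
print("tip world",T(p,[(.095,0,0)]), "rest y", T(s,[(0,0,.02)]))
print((proj(T(s,[(-.05,.065+.011+v,.052) for v in (0,.02)]))-[308,112])*5)
st=robot.get_state();print(R.from_quat(st["tool_rot"]).as_matrix())
E
```

```text
wedge [ 0.60772362  0.26659995 -1.75530213] 0.8067472190136868
stand [ 0.51328277 -0.05566329 -1.67240089] 0.13509219119836757
edge a [ 0.56393131 -0.06118012  0.025     ] [np.float64(0.00035109784067069005), np.float64(0.05094689651208241)]
edge b [ 0.46324369 -0.05166413  0.025     ] [np.float64(0.001096919698875101), np.float64(-0.05018665567591306)]
grip [ 0.60108473 -0.02452483  0.052     ] [np.float64(-0.03988361389403786), np.float64(0.08419076877412338)]
tongue end [ 0.49908545 -0.01343454  0.02      ] [np.float64(-0.0405709332213339), np.float64(-0.018407356905160217)]
tip world [[0.59029485 0.17321239 0.        ]] rest y [[ 0.51328277 -0.05566329  0.02      ]]
[[238.92582678 230.31405971]
 [241.65723353 187.04934415]]
[[ 2.32664742e-01 -9.72556901e-01 -4.39035709e-04]
 [-9.72556024e-01 -2.32665124e-01  1.31182761e-03]
 [-1.37797529e-03  1.21770792e-04 -9.99999043e-01]]
```

>>> apply_moves --plan '[{"dz": -0.05, "claw": 0.05}, {"dz": -0.05}, {"dx": -0.035, "dy": -0.041}, {"dx": -0.035, "dy": -0.041}, {"dx": -0.035, "dy": -0.041}]'

```text
schema error: expected keys wx, wy, wz, dx, dy, dz, claw
```

>>> apply_moves --plan '[{"dx": -0.035, "dy": -0.041}, {"dx": -0.035, "dy": -0.041}, {"dx": -0.035, "dy": -0.041}, {"dx": -0.035, "dy": -0.041}, {"dx": -0.035, "dy": -0.041}]'

```text
schema error: expected keys wx, wy, wz, dx, dy, dz, claw
```

>>> apply_moves --plan '[{"dx": -0.035, "dy": -0.041}, {"dx": -0.035, "dy": -0.041}, {"dx": -0.035, "dy": -0.041}, {"wz": 0.168}, {"wz": 0.168}]'

```text
schema error: expected keys wx, wy, wz, dx, dy, dz, claw
```

>>> apply_moves --plan '[{}, {}]'

```text
schema error: expected keys wx, wy, wz, dx, dy, dz, claw
```

```bash
cat >> h.py <<'E'
S=np.array([.51328,-.05566,-1.6724])
def st2w(x,y,z): return T(S,[(x,y,z)])[0]
def go(w,yaw=None,flip=0):
    "tool-frame shift and turn from measured pose to TCP world w, tool x axis at angle yaw, tool z down"
    s=robot.get_state(); M=R.from_quat(s["tool_rot"]).as_matrix(); d=np.array(w)-s["position"]
    print("t",round(s["time_s"],2),"pos",s["position"].round(4),"F",s["contact_force"].round(1),"w",round(s["gripper_width"],4))
    if yaw is not None:
        x=np.array([np.cos(yaw),np.sin(yaw),0]);z=np.array([0,0,-1.]);N=np.c_[x,np.cross(z,x),z]
        print("turn",R.from_matrix(M.T@N).as_rotvec().round(4)); print("shift after turn",(N.T@d).round(4))
    print("shift now",(M.T@d).round(4))
E
python3 -c "
from h import *
go(st2w(-.04,.0830,.046),S[2])"
```

```text
t 0.1 pos [ 0.1511 -0.6318  0.2408] F [-0.3  0.   0.5] w 0.0867
turn [0.0004 0.0013 0.3364]
shift after turn [-0.6499 -0.3849  0.1948]
shift now [-0.4862 -0.5779  0.1954]
```

All keys are needed in every row.

>>> apply_moves --plan '[{"wx": 0, "wy": 0, "wz": 0, "dx": 0, "dy": 0, "dz": -0.05, "claw": 0.05}, {"wx": 0, "wy": 0, "wz": 0, "dx": 0, "dy": 0, "dz": -0.05, "claw": 0.05}, {"wx": 0, "wy": 0, "wz": 0, "dx": -0.035, "dy": -0.041, "dz": 0, "claw": 0.05}, {"wx": 0, "wy": 0, "wz": 0, "dx": -0.035, "dy": -0.041, "dz": 0, "claw": 0.05}, {"wx": 0, "wy": 0, "wz": 0, "dx": -0.035, "dy": -0.041, "dz": 0, "claw": 0.05}]'

```text
time_s: 0.72
position: [0.2472, -0.4998, 0.3412]
tool_rot: [0.785, -0.619, -0.0, -0.0]
contact_force: [0.8, 0.2, -0.3]
gripper_width: 0.0518
```

>>> apply_moves --plan '[{"wx": 0, "wy": 0, "wz": 0, "dx": -0.035, "dy": -0.041, "dz": 0, "claw": 0.05}, {"wx": 0, "wy": 0, "wz": 0, "dx": -0.035, "dy": -0.041, "dz": 0, "claw": 0.05}, {"wx": 0, "wy": 0, "wz": 0, "dx": -0.035, "dy": -0.041, "dz": 0, "claw": 0.05}, {"wx": 0, "wy": 0, "wz": 0, "dx": -0.035, "dy": -0.041, "dz": 0, "claw": 0.05}, {"wx": 0, "wy": 0, "wz": 0, "dx": -0.035, "dy": -0.041, "dz": 0, "claw": 0.05}]'

```text
time_s: 1.35
position: [0.4057, -0.2819, 0.3414]
tool_rot: [0.785, -0.619, -0.0, 0.0]
contact_force: [1.2, 0.3, 0.2]
gripper_width: 0.0501
```

>>> apply_moves --plan '[{"wx": 0, "wy": 0, "wz": 0, "dx": -0.035, "dy": -0.041, "dz": 0, "claw": 0.05}, {"wx": 0, "wy": 0, "wz": 0, "dx": -0.035, "dy": -0.041, "dz": 0, "claw": 0.05}, {"wx": 0, "wy": 0, "wz": 0, "dx": -0.035, "dy": -0.041, "dz": 0, "claw": 0.05}, {"wx": 0, "wy": 0, "wz": 0.168, "dx": 0, "dy": 0, "dz": 0, "claw": 0.05}, {"wx": 0, "wy": 0, "wz": 0.168, "dx": 0, "dy": 0, "dz": 0, "claw": 0.05}]'

```text
time_s: 1.98
position: [0.5004, -0.152, 0.3411]
tool_rot: [-0.669, 0.743, 0.0, -0.0]
contact_force: [0.3, 0.3, 0.2]
gripper_width: 0.0497
```

```bash
python3 -c "
from h import *
go(st2w(-.04,.0830,.046),S[2])"
```

```text
t 1.98 pos [ 0.5004 -0.152   0.3411] F [0.3 0.3 0.2] w 0.0497
turn [ 0.0009  0.0003 -0.0034]
shift after turn [-0.1371 -0.086   0.2951]
shift now [-0.1373 -0.0858  0.295 ]
```

>>> apply_moves --plan '[{"wx": 0, "wy": 0, "wz": -0.003, "dx": -0.034, "dy": -0.0215, "dz": 0, "claw": 0.05}, {"wx": 0, "wy": 0, "wz": 0, "dx": -0.034, "dy": -0.0215, "dz": 0.03, "claw": 0.05}, {"wx": 0, "wy": 0, "wz": 0, "dx": -0.034, "dy": -0.0215, "dz": 0.03, "claw": 0.05}, {"wx": 0, "wy": 0, "wz": 0, "dx": -0.035, "dy": -0.0215, "dz": 0.03, "claw": 0.05}, {"wx": 0, "wy": 0, "wz": 0, "dx": 0, "dy": 0, "dz": 0.05, "claw": 0.05}]'

```text
time_s: 2.6
position: [0.6011, -0.0209, 0.2012]
tool_rot: [-0.673, 0.739, -0.0, 0.002]
contact_force: [-0.5, -0.4, -0.9]
gripper_width: 0.0501
```

>>> apply_moves --plan '[{"wx": 0, "wy": 0, "wz": 0, "dx": 0, "dy": 0, "dz": 0.05, "claw": 0.05}, {"wx": 0, "wy": 0, "wz": 0, "dx": 0, "dy": 0, "dz": 0, "claw": 0.05}]'

```text
time_s: 2.85
position: [0.5966, -0.0252, 0.1477]
tool_rot: [-0.672, 0.741, 0.003, -0.003]
contact_force: [-0.9, 0.1, 0.4]
gripper_width: 0.0497
```

```bash
python3 -c "
from h import *
go(st2w(-.04,.0830,.046),S[2])"
```

```text
t 2.85 pos [ 0.5966 -0.0252  0.1477] F [-0.9  0.1  0.4] w 0.0497
turn [ 0.0079 -0.0001  0.0035]
shift after turn [-0.0012 -0.0032  0.1017]
shift now [-0.0012 -0.004   0.1017]
```

>>> apply_moves --plan '[{"wx": 0, "wy": 0, "wz": 0, "dx": 0, "dy": -0.001, "dz": 0.03, "claw": 0.05}, {"wx": 0, "wy": 0, "wz": 0, "dx": 0, "dy": 0, "dz": 0.03, "claw": 0.05}, {"wx": 0, "wy": 0, "wz": 0, "dx": 0, "dy": 0, "dz": 0, "claw": 0.05}, {"wx": 0, "wy": 0, "wz": 0, "dx": 0, "dy": 0, "dz": 0, "claw": 0.05}]'

```text
time_s: 3.35
position: [0.6017, -0.025, 0.0941]
tool_rot: [-0.671, 0.741, -0.001, 0.001]
contact_force: [0.1, 0.1, -0.6]
gripper_width: 0.05
```

```bash
python3 -c "
from h import *
go(st2w(-.04,.0830,.046),S[2])"
```

```text
t 3.35 pos [ 0.6017 -0.025   0.0941] F [ 0.1  0.1 -0.6] w 0.05
turn [-0.0028  0.0002  0.0032]
shift after turn [-0.0005  0.0019  0.0481]
shift now [-0.0005  0.002   0.0481]
```

>>> apply_moves --plan '[{"wx": 0, "wy": 0, "wz": 0.003, "dx": 0, "dy": 0.001, "dz": 0.025, "claw": 0.05}, {"wx": 0, "wy": 0, "wz": 0, "dx": 0, "dy": 0, "dz": 0.022, "claw": 0.05}, {"wx": 0, "wy": 0, "wz": 0, "dx": 0, "dy": 0, "dz": 0, "claw": 0.05}, {"wx": 0, "wy": 0, "wz": 0, "dx": 0, "dy": 0, "dz": 0, "claw": 0.015}, {"wx": 0, "wy": 0, "wz": 0, "dx": 0, "dy": 0, "dz": 0, "claw": 0.015}]' --squeeze 15

```text
time_s: 3.98
position: [0.6004, -0.025, 0.0462]
tool_rot: [-0.67, 0.742, -0.001, 0.001]
contact_force: [-0.2, 0.7, -0.1]
gripper_width: 0.0376
```

>>> apply_moves --plan '[{"wx": 0, "wy": 0, "wz": 0, "dx": 0, "dy": 0, "dz": 0, "claw": 0.015}, {"wx": 0, "wy": 0, "wz": 0, "dx": 0, "dy": -0.005, "dz": 0, "claw": 0.015}, {"wx": 0, "wy": 0, "wz": 0, "dx": 0, "dy": -0.01, "dz": 0, "claw": 0.015}]'

```text
time_s: 4.35
position: [0.6148, -0.0257, 0.045]
tool_rot: [-0.671, 0.742, 0.0, 0.0]
contact_force: [-1.8, 3.7, 3.7]
gripper_width: 0.0197
```

>>> apply_moves --plan '[{"wx": 0, "wy": 0, "wz": 0, "dx": 0, "dy": -0.012, "dz": 0, "claw": 0.015}, {"wx": 0, "wy": 0, "wz": 0, "dx": 0, "dy": -0.012, "dz": 0, "claw": 0.015}, {"wx": 0, "wy": 0, "wz": 0, "dx": 0, "dy": -0.012, "dz": 0, "claw": 0.015}, {"wx": 0, "wy": 0, "wz": 0, "dx": 0, "dy": -0.008, "dz": 0, "claw": 0.015}]'

```text
time_s: 4.85
position: [0.6597, -0.0305, 0.045]
tool_rot: [-0.67, 0.742, -0.0, 0.001]
contact_force: [-1.7, 2.5, 6.6]
gripper_width: 0.0193
```

>>> apply_moves --plan '[{"wx": 0, "wy": 0, "wz": 0, "dx": 0, "dy": -0.004, "dz": 0, "claw": 0.015}, {"wx": 0, "wy": 0, "wz": 0, "dx": 0, "dy": -0.003, "dz": 0, "claw": 0.015}, {"wx": 0, "wy": 0, "wz": 0, "dx": 0, "dy": -0.002, "dz": 0, "claw": 0.015}, {"wx": 0, "wy": 0, "wz": 0, "dx": 0, "dy": 0, "dz": 0, "claw": 0.015}]'

```text
time_s: 5.35
position: [0.6658, -0.0311, 0.0447]
tool_rot: [-0.671, 0.742, 0.002, -0.001]
contact_force: [-12.0, 2.7, 14.1]
gripper_width: 0.0198
```

```bash
python3 -c "
from h import *
go(st2w(-.04,.145,.046),S[2])"
```

```text
t 5.35 pos [ 0.6658 -0.0311  0.0447] F [-12.    2.7  14.1] w 0.0198
turn [ 0.0043 -0.0001  0.0008]
shift after turn [-0.0001  0.0042 -0.0013]
shift now [-0.0001  0.0042 -0.0013]
```

>>> apply_moves --plan '[{"wx": 0, "wy": 0, "wz": 0, "dx": 0, "dy": 0.002, "dz": 0, "claw": 0.05}, {"wx": 0, "wy": 0, "wz": 0, "dx": 0, "dy": 0.002, "dz": 0, "claw": 0.05}, {"wx": 0, "wy": 0, "wz": 0, "dx": 0, "dy": 0, "dz": -0.04, "claw": 0.05}, {"wx": 0, "wy": 0, "wz": 0, "dx": 0, "dy": 0, "dz": -0.05, "claw": 0.05}, {"wx": 0, "wy": 0, "wz": 0, "dx": -0.05, "dy": 0, "dz": -0.03, "claw": 0.05}]'

```text
time_s: 5.98
position: [0.6697, 0.0127, 0.1669]
tool_rot: [-0.667, 0.745, -0.002, -0.0]
contact_force: [1.5, 0.2, 0.1]
gripper_width: 0.0496
```

>>> apply_moves --plan '[{"wx": 0, "wy": 0, "wz": 0, "dx": -0.05, "dy": 0.0, "dz": -0.03, "claw": 0.05}, {"wx": 0, "wy": 0, "wz": 0, "dx": -0.05, "dy": 0, "dz": 0, "claw": 0.05}, {"wx": 0, "wy": 0, "wz": 0, "dx": -0.05, "dy": 0.01, "dz": 0, "claw": 0.05}, {"wx": 0, "wy": 0, "wz": -0.18, "dx": 0, "dy": 0, "dz": 0, "claw": 0.05}, {"wx": 0, "wy": 0, "wz": -0.18, "dx": 0, "dy": 0, "dz": 0, "claw": 0.05}]'

```text
time_s: 6.6
position: [0.6735, 0.1692, 0.1942]
tool_rot: [0.795, -0.607, 0.0, 0.0]
contact_force: [0.6, 0.1, 0.3]
gripper_width: 0.0498
```

```bash
python3 -c "
from h import *
import cv2
im=vision.camera('top')[:,:,::-1]
cv2.imwrite('pics/t1.png',cv2.resize(im[90:240,200:450],None,fx=3.2,fy=3.2,interpolation=cv2.INTER_CUBIC))
go([.6077,.2666,.15],-.1845); print(robot.get_state()['joints'].round(2))"
```

```text
t 6.65 pos [0.6736 0.1685 0.1941] F [ 1.  -1.5 -0.3] w 0.0499
turn [ 5.0000e-04 -4.0000e-04 -1.1126e+00]
shift after turn [-0.0828 -0.0844  0.0441]
shift now [-0.1123  0.0369  0.0441]
[ 0.12  0.52 -0.62  1.38  0.31  1.34 -1.81]
```

View pics/t1.png

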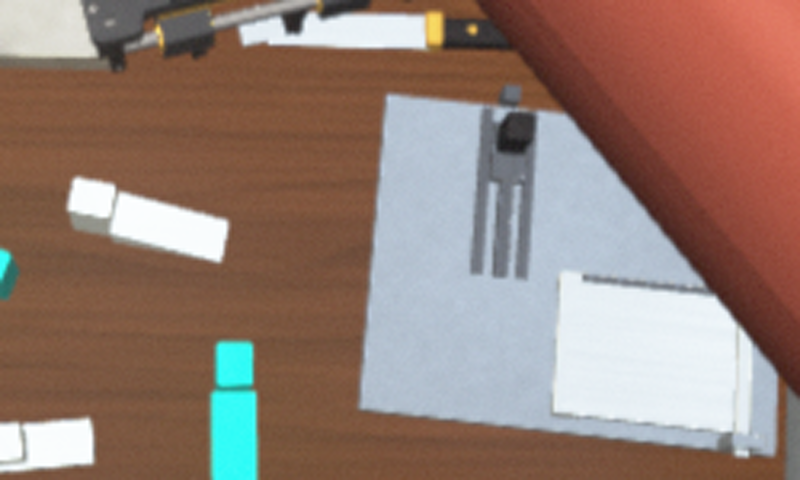

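The picture shows the grip at (517,130), up against the end stop post at (510,95), and the tongue retracted to row 275. The lock is open. The wedge is unmoved at (150,220).

>>> apply_moves --plan '[{"wx": 0, "wy": 0, "wz": -0.185, "dx": 0, "dy": 0, "dz": 0, "claw": 0.05}, {"wx": 0, "wy": 0, "wz": -0.185, "dx": 0, "dy": 0, "dz": 0, "claw": 0.05}, {"wx": 0, "wy": 0, "wz": -0.185, "dx": 0, "dy": 0, "dz": 0, "claw": 0.05}, {"wx": 0, "wy": 0, "wz": -0.185, "dx": 0, "dy": 0, "dz": 0, "claw": 0.05}, {"wx": 0, "wy": 0, "wz": -0.185, "dx": 0, "dy": 0, "dz": 0, "claw": 0.05}]'

```text
time_s: 7.28
position: [0.6737, 0.1679, 0.1943]
tool_rot: [0.982, -0.191, 0.0, 0.0]
contact_force: [-0.5, -1.1, -1.1]
gripper_width: 0.05
```

>>> apply_moves --plan '[{"wx": 0, "wy": 0, "wz": -0.185, "dx": 0, "dy": 0, "dz": 0, "claw": 0.05}, {"wx": 0, "wy": 0, "wz": 0, "dx": -0.04, "dy": -0.042, "dz": 0, "claw": 0.05}, {"wx": 0, "wy": 0, "wz": 0, "dx": -0.04, "dy": -0.042, "dz": 0.0, "claw": 0.05}, {"wx": 0, "wy": 0, "wz": 0, "dx": 0, "dy": 0, "dz": 0.04, "claw": 0.05}, {"wx": 0, "wy": 0, "wz": 0, "dx": 0, "dy": 0, "dz": 0, "claw": 0.05}]'

```text
time_s: 7.9
position: [0.6107, 0.2655, 0.1518]
tool_rot: [0.995, -0.102, -0.002, 0.002]
contact_force: [0.1, -1.0, -0.3]
gripper_width: 0.05
```

>>> apply_moves --plan '[{"wx": 0, "wy": 0, "wz": 0, "dx": 0, "dy": 0, "dz": 0, "claw": 0.05}, {"wx": 0, "wy": 0, "wz": 0, "dx": 0, "dy": 0, "dz": 0, "claw": 0.05}]'

```text
time_s: 8.15
position: [0.6131, 0.2663, 0.156]
tool_rot: [0.995, -0.102, 0.001, -0.0]
contact_force: [0.3, 0.7, -0.2]
gripper_width: 0.05
```

```bash
python3 -c "
from h import *
go([.6077,.2666,.025],-.1845); print(robot.get_state()['joints'].round(2))"
```

```text
t 8.15 pos [0.6131 0.2663 0.156 ] F [ 0.3  0.7 -0.2] w 0.05
turn [-0.0011 -0.0015 -0.02  ]
shift after turn [-0.0053  0.0007  0.131 ]
shift now [-0.0055  0.001   0.131 ]
[ 0.12  0.56 -0.85  1.49  0.43  1.28 -0.97]
```

>>> apply_moves --plan '[{"wx": 0, "wy": 0, "wz": -0.02, "dx": -0.0045, "dy": 0.0, "dz": 0.03, "claw": 0.05}, {"wx": 0, "wy": 0, "wz": 0, "dx": 0, "dy": 0, "dz": 0.03, "claw": 0.05}, {"wx": 0, "wy": 0, "wz": 0, "dx": 0, "dy": 0, "dz": 0.02, "claw": 0.05}, {"wx": 0, "wy": 0, "wz": 0, "dx": 0, "dy": 0, "dz": 0, "claw": 0.05}, {"wx": 0, "wy": 0, "wz": 0, "dx": 0, "dy": 0, "dz": 0, "claw": 0.05}]'

```text
time_s: 8.78
position: [0.6081, 0.2683, 0.0759]
tool_rot: [0.996, -0.091, 0.001, -0.001]
contact_force: [1.0, 0.0, 0.1]
gripper_width: 0.0499
```

```bash
python3 -c "
from h import *
go([.6077,.2666,.025],-.1845)"
```

```text
t 8.78 pos [0.6081 0.2683 0.0759] F [1.  0.  0.1] w 0.0499
turn [-0.0012 -0.0012  0.0022]
shift after turn [-0.0001  0.0017  0.0509]
shift now [-0.0002  0.0018  0.0509]
```

>>> apply_moves --plan '[{"wx": 0, "wy": 0, "wz": 0, "dx": 0, "dy": 0.001, "dz": 0.025, "claw": 0.05}, {"wx": 0, "wy": 0, "wz": 0, "dx": 0, "dy": 0, "dz": 0.02, "claw": 0.05}, {"wx": 0, "wy": 0, "wz": 0, "dx": 0, "dy": 0, "dz": 0.005, "claw": 0.05}, {"wx": 0, "wy": 0, "wz": 0, "dx": 0, "dy": 0, "dz": 0, "claw": 0.05}, {"wx": 0, "wy": 0, "wz": 0, "dx": 0, "dy": 0, "dz": 0, "claw": 0.02}]' --squeeze 40

```text
time_s: 9.4
position: [0.6077, 0.2673, 0.0255]
tool_rot: [0.996, -0.091, 0.001, -0.0]
contact_force: [-0.3, 0.1, -0.9]
gripper_width: 0.0455
```

>>> apply_moves --plan '[{"wx": 0, "wy": 0, "wz": 0, "dx": 0, "dy": 0, "dz": 0, "claw": 0.02}, {"wx": 0, "wy": 0, "wz": 0, "dx": 0, "dy": 0, "dz": 0, "claw": 0.02}, {"wx": 0, "wy": 0, "wz": 0, "dx": 0, "dy": 0, "dz": 0, "claw": 0.02}, {"wx": 0, "wy": 0, "wz": 0, "dx": 0, "dy": 0, "dz": 0, "claw": 0.02}]'

```text
time_s: 9.9
position: [0.6074, 0.2668, 0.0248]
tool_rot: [0.996, -0.091, 0.0, -0.0]
contact_force: [-0.9, -0.1, 2.1]
gripper_width: 0.0241
```

```bash
python3 -c "
from h import *
go([.6077,.2666,.025],-.1845)"
```

```text
t 9.9 pos [0.6074 0.2668 0.0248] F [-0.9 -0.1  2.1] w 0.0241
turn [-0.0002 -0.0004  0.0024]
shift after turn [ 0.0003  0.0002 -0.0002]
shift now [ 0.0003  0.0002 -0.0002]
```

>>> apply_moves --plan '[{"wx": 0, "wy": 0, "wz": 0, "dx": 0, "dy": 0, "dz": -0.02, "claw": 0.02}, {"wx": 0, "wy": 0, "wz": 0, "dx": 0, "dy": 0, "dz": -0.035, "claw": 0.02}, {"wx": 0, "wy": 0, "wz": 0, "dx": 0, "dy": 0, "dz": -0.035, "claw": 0.02}, {"wx": 0, "wy": 0, "wz": -0.08, "dx": 0, "dy": 0, "dz": -0.02, "claw": 0.02}, {"wx": 0, "wy": 0, "wz": 0, "dx": 0, "dy": 0, "dz": 0, "claw": 0.02}]'

```text
time_s: 10.52
position: [0.6079, 0.2675, 0.1371]
tool_rot: [0.999, -0.051, 0.001, -0.001]
contact_force: [-0.3, 0.7, -3.0]
gripper_width: 0.0233
```

```bash
python3 -c "
from h import *
go(st2w(-.112,0,.037),S[2]+np.pi/2)"
```

```text
t 10.53 pos [0.6079 0.2675 0.1371] F [-0.3  0.7 -3. ] w 0.0233
turn [-0.0018 -0.0029 -0.0007]
shift after turn [-0.0614  0.2191  0.1001]
shift now [-0.0615  0.2193  0.0995]
```

>>> apply_moves --plan '[{"wx": 0, "wy": 0, "wz": 0, "dx": -0.012, "dy": 0.042, "dz": 0, "claw": 0.02}, {"wx": 0, "wy": 0, "wz": 0, "dx": -0.013, "dy": 0.045, "dz": 0, "claw": 0.02}, {"wx": 0, "wy": 0, "wz": 0, "dx": -0.013, "dy": 0.045, "dz": 0, "claw": 0.02}, {"wx": 0, "wy": 0, "wz": 0, "dx": -0.013, "dy": 0.045, "dz": 0, "claw": 0.02}, {"wx": 0, "wy": 0, "wz": 0, "dx": -0.01, "dy": 0.042, "dz": 0, "claw": 0.02}]'

```text
time_s: 11.15
position: [0.5228, 0.0534, 0.1337]
tool_rot: [0.999, -0.052, -0.001, 0.0]
contact_force: [0.3, -0.2, -1.9]
gripper_width: 0.0239
```

>>> apply_moves --plan '[{"wx": 0, "wy": 0, "wz": 0, "dx": 0, "dy": 0, "dz": 0.03, "claw": 0.02}, {"wx": 0, "wy": 0, "wz": 0, "dx": 0, "dy": 0, "dz": 0.03, "claw": 0.02}, {"wx": 0, "wy": 0, "wz": 0, "dx": 0, "dy": 0, "dz": 0, "claw": 0.02}, {"wx": 0, "wy": 0, "wz": 0, "dx": 0, "dy": 0, "dz": 0, "claw": 0.02}, {"wx": 0, "wy": 0, "wz": 0, "dx": 0, "dy": 0, "dz": 0, "claw": 0.02}]'

```text
time_s: 11.78
position: [0.525, 0.0556, 0.0757]
tool_rot: [0.999, -0.051, 0.001, -0.0]
contact_force: [-0.1, -0.2, -1.5]
gripper_width: 0.0241
```

```bash
python3 -c "
from h import *
import cv2
im=vision.camera('scene')[:,:,::-1]
cv2.imwrite('pics/s2.png',cv2.resize(im[170:340,50:280],None,fx=3.4,fy=3.4,interpolation=cv2.INTER_CUBIC))
go(st2w(-.112,0,.037),S[2]+np.pi/2)"
```

```text
t 11.82 pos [0.5249 0.0554 0.0756] F [ 0.9  0.2 -2.3] w 0.024
turn [-0.0001 -0.0016 -0.0005]
shift after turn [-0.0003 -0.0003  0.0386]
shift now [-0.0003 -0.0003  0.0386]
```

View pics/s2.png

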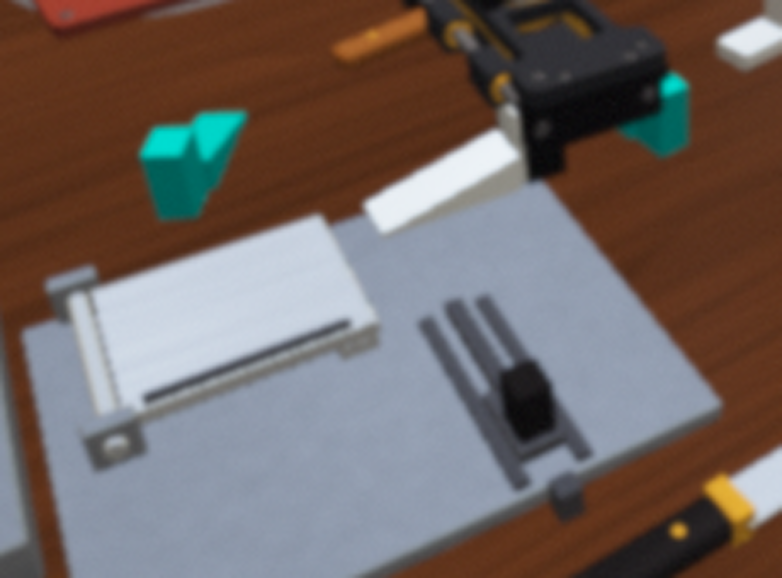

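The scene crop shows the wedge held level with its thin end at about (373,222), pointing at the middle of the rest edge, and the lock open with the grip at (527,400).

>>> apply_moves --plan '[{"wx": 0, "wy": 0, "wz": 0, "dx": 0, "dy": 0, "dz": 0.02, "claw": 0.02}, {"wx": 0, "wy": 0, "wz": 0, "dx": 0, "dy": 0, "dz": 0.016, "claw": 0.02}, {"wx": 0, "wy": 0, "wz": 0, "dx": 0, "dy": 0, "dz": 0, "claw": 0.02}, {"wx": 0, "wy": 0, "wz": 0, "dx": 0, "dy": 0, "dz": 0, "claw": 0.02}, {"wx": 0, "wy": 0, "wz": 0, "dx": 0, "dy": 0, "dz": 0, "claw": 0.02}]'

```text
time_s: 12.45
position: [0.5241, 0.0552, 0.0384]
tool_rot: [0.999, -0.051, -0.0, -0.0]
contact_force: [0.8, -0.4, -2.0]
gripper_width: 0.0237
```

>>> apply_moves --plan '[{"wx": 0, "wy": 0, "wz": 0, "dx": 0, "dy": 0, "dz": 0.001, "claw": 0.02}, {"wx": 0, "wy": 0, "wz": 0, "dx": 0, "dy": 0, "dz": 0.001, "claw": 0.02}, {"wx": 0, "wy": 0, "wz": 0, "dx": 0, "dy": 0, "dz": 0.001, "claw": 0.02}, {"wx": 0, "wy": 0, "wz": 0, "dx": 0, "dy": 0, "dz": 0, "claw": 0.02}]'

```text
time_s: 12.95
position: [0.5243, 0.0551, 0.0359]
tool_rot: [0.999, -0.051, 0.0, 0.0]
contact_force: [-1.8, -1.0, 5.0]
gripper_width: 0.0237
```

```bash
python3 -c "
from h import *
go(st2w(-.112,0,.0368),S[2]+np.pi/2)
P=back(crop((373,222),(50,170),3.4),.0523,'scene');print(T([*(0,0),-S[2]],[[*(P-[*S[:2],0])[:2],0]]))"
```

```text
t 12.95 pos [0.5243 0.0551 0.0359] F [-1.8 -1.   5. ] w 0.0237
turn [ 0.0004 -0.     -0.0005]
shift after turn [ 0.0003 -0.0007 -0.0009]
shift now [ 0.0003 -0.0007 -0.0009]
[[-0.01671965  0.00091395  0.        ]]
```

>>> apply_moves --plan '[{"wx": 0, "wy": 0, "wz": 0, "dx": 0, "dy": 0.008, "dz": 0, "claw": 0.02}, {"wx": 0, "wy": 0, "wz": 0, "dx": 0, "dy": 0.01, "dz": 0, "claw": 0.02}, {"wx": 0, "wy": 0, "wz": 0, "dx": 0, "dy": 0.01, "dz": 0, "claw": 0.02}, {"wx": 0, "wy": 0, "wz": 0, "dx": 0, "dy": 0.008, "dz": 0, "claw": 0.02}, {"wx": 0, "wy": 0, "wz": 0, "dx": 0, "dy": 0, "dz": 0, "claw": 0.02}]'

```text
time_s: 13.58
position: [0.5209, 0.0179, 0.0359]
tool_rot: [0.999, -0.052, 0.0, 0.0]
contact_force: [-0.6, 0.3, 6.7]
gripper_width: 0.0237
```

```bash
python3 -c "
from h import *
go(st2w(-.05,0,.0365),S[2]+np.pi/2)"
```

```text
t 13.57 pos [0.5209 0.0179 0.0359] F [-0.6  0.3  6.7] w 0.0237
turn [ 0.0006 -0.0007 -0.0019]
shift after turn [-0.0001  0.024  -0.0006]
shift now [-0.0001  0.024  -0.0006]
```

>>> apply_moves --plan '[{"wx": 0, "wy": 0, "wz": 0, "dx": 0, "dy": 0.005, "dz": 0, "claw": 0.02}, {"wx": 0, "wy": 0, "wz": 0, "dx": 0, "dy": 0.005, "dz": 0, "claw": 0.02}, {"wx": 0, "wy": 0, "wz": 0, "dx": 0, "dy": 0.005, "dz": 0, "claw": 0.02}, {"wx": 0, "wy": 0, "wz": 0, "dx": 0, "dy": 0.003, "dz": 0, "claw": 0.02}, {"wx": 0, "wy": 0, "wz": 0, "dx": 0, "dy": 0, "dz": 0, "claw": 0.02}]' --squeeze 50

```text
time_s: 14.2
position: [0.5192, 0.0029, 0.036]
tool_rot: [0.999, -0.05, 0.001, -0.001]
contact_force: [1.4, 9.5, 3.7]
gripper_width: 0.0241
```

```bash
python3 -c "
from h import *
go(st2w(-.05,0,.0365),S[2]+np.pi/2)"
```

```text
t 14.2 pos [0.5192 0.0029 0.036 ] F [1.4 9.5 3.7] w 0.0241
turn [-0.0024 -0.0011  0.0008]
shift after turn [ 0.0001  0.0088 -0.0005]
shift now [ 0.      0.0088 -0.0006]
```

>>> apply_moves --plan '[{"wx": 0, "wy": 0, "wz": 0, "dx": 0, "dy": 0.004, "dz": 0.0005, "claw": 0.02}, {"wx": 0, "wy": 0, "wz": 0, "dx": 0, "dy": 0.003, "dz": 0, "claw": 0.02}, {"wx": 0, "wy": 0, "wz": 0, "dx": 0, "dy": 0.002, "dz": 0, "claw": 0.02}, {"wx": 0, "wy": 0, "wz": 0, "dx": 0, "dy": 0, "dz": 0, "claw": 0.02}, {"wx": 0, "wy": 0, "wz": 0, "dx": 0, "dy": 0, "dz": 0, "claw": 0.02}]'

```text
time_s: 14.82
position: [0.5189, -0.0052, 0.0359]
tool_rot: [0.999, -0.05, 0.001, -0.002]
contact_force: [1.9, 11.5, 7.1]
gripper_width: 0.0237
```

```bash
python3 -c "
from h import *
import cv2
im=vision.camera('scene')[:,:,::-1]
cv2.imwrite('pics/s3.png',cv2.resize(im[200:340,55:225],None,fx=4.2,fy=4.2,interpolation=cv2.INTER_CUBIC))
go(st2w(-.05,0,.0365),S[2]+np.pi/2)
a=(proj([st2w(0,y,z) for y in(-.05,.05) for z in (.030,.035)],'scene'));print((a-[55,200])*4.2)"
```

```text
t 14.88 pos [ 0.5189 -0.0052  0.0359] F [ 1.3 11.2  7.9] w 0.0238
turn [-0.0032 -0.0022  0.0015]
shift after turn [-0.0004  0.0008 -0.0006]
shift now [-0.0004  0.0008 -0.0006]
[[373.30307035 135.9276039 ]
 [371.52331885 127.47420942]
 [446.16054567 266.75170607]
 [444.48843043 257.89360724]]
```

View pics/s3.png

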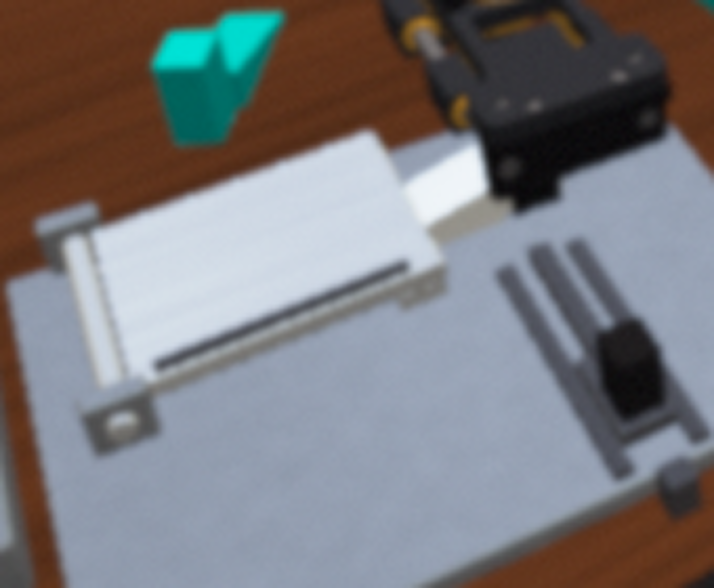

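The scene crop shows the wedge under the middle of the rest edge. The edge's top corners are at about (373,130) and (445,259), roughly 4–5 mm up, and the fingers are clear of the rest.

>>> apply_moves --plan '[{"wx": 0, "wy": 0, "wz": 0, "dx": 0, "dy": 0, "dz": 0, "claw": 0.02}, {"wx": 0, "wy": 0, "wz": 0, "dx": 0, "dy": 0, "dz": 0, "claw": 0.02}, {"wx": 0, "wy": 0, "wz": 0, "dx": 0, "dy": 0, "dz": 0, "claw": 0.02}, {"wx": 0, "wy": 0, "wz": 0, "dx": 0, "dy": 0, "dz": 0, "claw": 0.02}, {"wx": 0, "wy": 0, "wz": 0, "dx": 0, "dy": 0, "dz": 0, "claw": 0.02}]'

```text
time_s: 15.5
position: [0.5189, -0.0052, 0.0359]
tool_rot: [0.999, -0.05, 0.001, -0.001]
contact_force: [1.1, 10.9, 7.6]
gripper_width: 0.0238
```

```bash
python3 -c "
from h import *
go(st2w(-.05,0,.0365),S[2]+np.pi/2); print(robot.get_state()['qd'].round(3))
print(workorder.job_done())"
```

```text
t 15.5 pos [ 0.5189 -0.0052  0.0359] F [ 1.1 10.9  7.6] w 0.0238
turn [-0.0031 -0.0022  0.0015]
shift after turn [-0.0004  0.0008 -0.0006]
shift now [-0.0004  0.0007 -0.0006]
[-0.001  0.     0.001 -0.     0.    -0.001 -0.   ]
the job is handed in; nothing more can be done
None
```

The job is handed in at 15.5 s. The lock is at its end stop, and the wedge is still gripped and holding the rest's front edge up. The hand-in call gave no verdict.

- **Lock:** I gripped the black lock grip and slid it until it met about 12 N at the stop. The picture afterwards shows it at the end post with the tongue clear of the opening.
- **Wedge:** I gripped the white tapered wedge by its block, laid it flat on the base plate and pushed it thin end first under the middle of the rest.
- **Last checks:**
  - **Position:** by the arm's position, the thin end is about 44 to 45 mm past the stand's origin and within about 1 mm of the middle.
  - **Lift:** the rest edge looks about 4–5 mm up in the picture. I estimated this from the camera image and did not measure it directly.
  - **Forces and stillness:** the push is about 11 N with 7–8 N pressing down. The tool is tilted only about 0.004 rad, and the arm is still.
  - **Clearance:** the fingers were clear of the rest in the last picture.

No check failed. I did not look at the whole bench again at the end, but I saw no sign that any loose item was touched.

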